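Hang the counter pail on its twin hook

ROBOT

A 7-joint arm with a two-finger parallel gripper is mounted at the origin on a cart in front of the work surface, level with it; the furniture and walls round the work are solid. World frame = base frame: x ahead of the robot, y to its left, z up, the work surface at z = 0. Lengths are in m, angles in rad, forces in N, time in s.
With the tool pointing down it reaches from about 0.425 to 0.925 m from the base axis. Payload 6.8 kg.
Tool frame: the origin (TCP) lies on the mounting face of the last link; the fingertips stand 173 mm ahead of it and the grasp point (between the pads) lies 155 mm ahead of it; y points along the fingers, x is the direction in which the jaws open and shut, and the axes are right-handed (so a half turn about y gives the same grasp; the last joint's range is limited). The gripper opens to 85 mm and grips with 20 to 120 N. Pads are 22 mm wide; open, the fingers measure 114 mm over their backs; the gripper's body (76 mm by 85 mm) begins 54 mm behind the grasp point. The pads swing forward as they close: fully open they stand 13 mm farther back than shut.
Start: joints at [1.218, 0.477, 0.022, 1.555, -0.011, 1.109, -0.083], TCP at [0.164, -0.655, 0.405] pointing down, gripper open.
Joint ranges: [-2.96, 2.96], [-0.34, 2.1], [-1.41, 1.46], [0.24, 2.44], [-1.37, 4.51], [0.17, 1.92], [-2.96, 2.96]. Speed limits (rad/s): [2.39, 2.39, 3.14, 3.14, 3.14, 3.14, 3.14].

INTERFACE

Orientations are given as a rotation vector (axis times angle).
In Python, from bench import r gives the robot as it stands.
- The arm moves only by the tool step_arm, never from a script. Its arguments are lists of equal length, an entry for each row: "xyz": the shift along the tool's x, y, z scaled (see below), a list of three; "rotation": the turn, a rotation vector about the tool's x, y, z scaled (see below), a list of three. A call has 1 to 20 rows; each row is the pose to reach, as a shift and turn from the pose measured when the call began, along the tool's axes at that moment; what a row does not reach only later rows make up. The controller multiplies each number of a shift by 30 cm and each number of a turn by 90 degrees. A row lasts 1/8 s, in which the tool goes at most 62.5 mm and 10.7 degrees, less where a joint would pass 70% of its speed; a pose out of reach is approached as far as the arm can. A call with a number of a shift or a turn outside -1 to 1 is refused whole. A call with a gripper value outside its range is refused whole. "grip" is the closure, from 0 (fully open) to 1 (shut), set as the call begins (left out, the last holds). The fingers move at their own pace and stop on an object; "force" is the grip in N (left out, the last holds). Time passes only in rows, so rows that repeat a pose let the fingers close. It gives the time, the measured TCP pose, the force and the opening at its end, in the units of the state.
- r.get_obs(): the state, without advancing time (a new reading comes with each control period).
- r.grab_frame(name): name is "side" or "top" or "wrist"; returns a dict with "pixels" (384x512x3 uint8, red, green, blue), "fx", "fy", "cx", "cy" (pixels), "position" and "attitude" of the camera in the world; the wrist camera has in their place "mount" (4x4, takes a point from camera to tool coordinates, whose origin is the TCP and whose axes are the tool frame's). Camera axes: x right, y down, z forward; pixel columns grow to the right and rows downward; lengths in m; the calibration is good to about 2 mm. A picture is of the moment at which its call begins: read the wrist's pose just before it. There is no depth.
- r.hand_in(): hands the job in, once; it reports no verdict.
The state is a dict: "clock": time; "joints": joint angles; "qvel": joint speeds; "tau": joint torques, N m; "tcp_pos": TCP position; "orientation": TCP orientation; "contact_force": force on the tool from outside, world axes, zero at the start; "moment": the same for the moment, N m; "grip_width": finger opening in m.
Only numpy, scipy, OpenCV 4.12 (cv2) and the standard library are available. Lean on these libraries where they do the work, as an engineer would, in place of code of your own. Each camera call takes 0.05 s, during which the arm holds its last target.

TASK

Swing the folded carrying bail of the small metal pail upright while the pail stays standing on the worktop. Then pick the pail up by the wooden grip of the bail and hang it on the hook stand, the bail wire lying in the low part of both prongs just behind their upturned tips with the wooden grip between them, so that the pail hangs still and clear of the worktop; leave everything else where it is.

Things in the scene. Friction and masses are not known exactly. Their poses are not given: they have to be found in the camera images.
- pail: small loose tapered steel pail, 0.3 to 0.6 kg: base radius 43 mm, 58 mm over its rolled rim, 95 mm tall. Origin: centre of its underside; z up, y along the bail's hinge line. The bail starts folded to the pail's own -x side, roughly towards the robot, its wooden grip about 13 mm clear of the rim: too narrow for a finger from straight above, but one leaning in from outside goes under it.
- bail: the pail's swing bail, 35 g, wire 6 mm thick. Origin: middle of the hinge line, 80 mm above the pail's underside. z points to the top bar (up when upright), y along it; turns about y up to 95 deg either side of upright. Starts 72 to 94 deg from upright. Legs 65 mm left and right bend in to a straight bar 108 mm long. The hinge rubs (0.026 N m): it stays where left; 0.4 to 0.8 N at the bar moves it.
- bail_grip (a point): centre of the wooden grip on the bail's top bar, a round stick 14 mm thick and 44 mm long along y, 78 mm from the hinge line; same axes as the bail. With the bail upright and the pail on the worktop it is 158 mm above the worktop.
- hook_stand: fixed stand with a twin hook. Origin: on the worktop under the hanging place; z up; prongs point to -x (towards the robot). Column 18 mm thick, 84 mm behind the origin; wooden foot 54 to 120 mm behind it, 120 mm wide. A cross bar 206 mm up carries two parallel prongs 8 mm thick, 38 mm left and right of the middle (y). Nothing is higher than 220 mm.
- hook_seat (a point): hanging place: the centre of the wooden grip when the bail wire lies in the low part of both prongs (203 mm above the worktop); axes as the stand's. Behind it (+x) the prongs rise gently to the cross bar 84 mm away; in front they curve up to round tips 22 mm away, 220 mm above the worktop: the grip's centre must be over 223 mm up to pass over them.
- oat_roll: loose seeded round roll, 87x96x47 mm; origin under its centre
- kaiser_a: loose plain round roll, 98x92x66 mm; origin under its centre
- sugar_shaker: loose glass sugar shaker, 44 mm thick, 90 mm tall; origin under its centre
- honey_jar: loose jar with a light lid, 71 mm thick, 110 mm tall; origin under its centre
- mug: loose white mug, 92x127x95 mm; origin under its centre
- jam_jar: loose jar of red jam, 72 mm thick, 102 mm tall; origin under its centre

How it is judged:
By the outcome, as a careful person would: the job done as asked, in the order asked, and still so for the second after the job is handed in, with the robot touching nothing.
It also fails if it takes over 61 s, if anything falls off the work surface, if the arm or the gripper's body presses on something with over 40 N, if the wrist force passes 120 N, or if a joint passes its speed limit or range.

## Working session

There is one attempt and no reset: what is moved stays moved. The work goes in short steps, Python scripts to look and compute and a tool call to move; the robot and the scene stay as the last step left them, time stands still between calls to the robot, and variables do not carry over. Pictures are saved under pics/ and viewed, and the job is handed in when it is done.

Besides the shell and the picture viewer there is one more tool, called after "Call:" by a JSON object that holds its "method" and its "body", one argument or row to a line. step_arm: Moves the arm, as the interface text tells. Its arguments: {"type":"object","properties":{"xyz":{"type":"array"},"rotation":{"type":"array"},"grip":{"type":"number"},"force":{"type":"number"}},"required":["xyz","rotation"]}

```bash
mkdir -p pics; ls
cat > h.py <<'E'
import numpy as np, cv2
from scipy.spatial.transform import Rotation as R
from bench import r
def snap(n,f):
    o=r.get_obs(); d=r.grab_frame(n); cv2.imwrite('pics/'+f,cv2.cvtColor(d['pixels'],cv2.COLOR_RGB2BGR))
    return o,d
E
python3 - <<'E'
from h import *
o=r.get_obs(); print(o)
for n in ['side','top','wrist']:
    o,d=snap(n,n+'0.png'); print(n,{k:v for k,v in d.items() if k!='pixels'})
E
```

```text
pics
{'clock': 0.0, 'joints': array([ 1.21789215,  0.47778382,  0.02233727,  1.55646135, -0.01148302,
        1.10928072, -0.08311835]), 'qvel': array([-0.0004205 ,  0.00153713, -0.00028685,  0.00098823, -0.00046106,
       -0.00020136,  0.00213807]), 'tau': array([-1.12081816e-03, -5.96445429e+01,  1.60797179e+00, -2.81195426e+01,
        1.25261623e-02,  9.51884984e-03, -1.75458820e-05]), 'tcp_pos': array([ 0.1635368 , -0.65460252,  0.40373212]), 'orientation': array([-1.31408971,  1.02808513, -1.02556789]), 'contact_force': array([-0.03997118, -0.8396771 ,  0.04320591]), 'moment': array([-0.01490516,  0.01191789, -0.04882956]), 'grip_width': 0.0852541736802057}
side {'fx': 465.3228196885049, 'fy': 465.3228196885049, 'cx': 250.4380963019947, 'cy': 191.93344167799543, 'position': array([ 0.5662465, -1.3750531,  0.9647068]), 'attitude': array([-2.10843277, -0.01652623, -0.02127124])}
top {'fx': 409.167114072669, 'fy': 409.167114072669, 'cx': 256.42088098783245, 'cy': 187.32930060409302, 'position': array([0.41104763, 0.01345805, 1.3672393 ]), 'attitude': array([-2.18100679,  2.13018242, -0.18644437])}
wrist {'fx': 320.1627656819604, 'fy': 320.1627656819604, 'cx': 256.37088835979523, 'cy': 192.71280782904304, 'mount': array([[ 9.99998749e-01, -1.15997893e-03, -1.07503612e-03,
         4.54732767e-04],
       [ 6.58849963e-04, -3.12402950e-01,  9.49949453e-01,
         3.19086512e-02],
       [-1.43776580e-03, -9.49948973e-01, -3.12401795e-01,
         8.00322956e-02],
       [ 0.00000000e+00,  0.00000000e+00,  0.00000000e+00,
         1.00000000e+00]])}
```

View pics/side0.png

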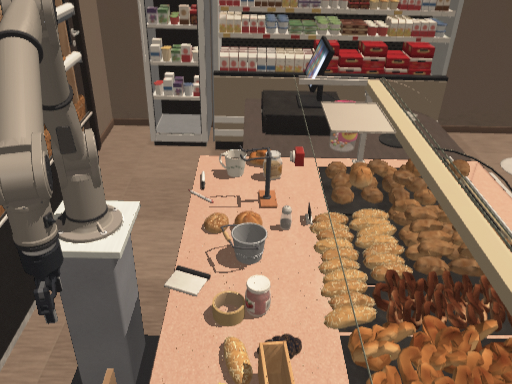

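View pics/top0.png

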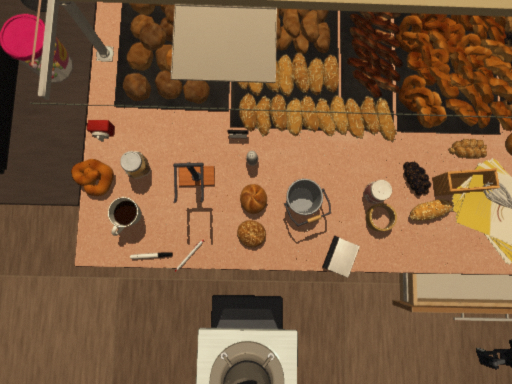

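View pics/wrist0.png

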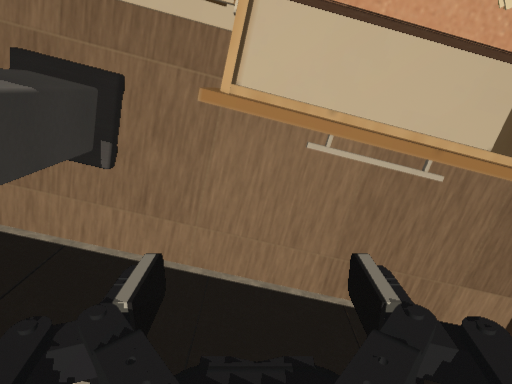

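Run:
```python
from h import *
o=r.get_obs(); print(R.from_rotvec(o['orientation']).as_matrix().round(3))
for n in ['side','top']:
    d=r.grab_frame(n); print(R.from_rotvec(d['attitude']).as_matrix().round(3))
    im=cv2.cvtColor(d['pixels'],cv2.COLOR_RGB2BGR)
    cv2.imwrite('pics/%sbig.png'%n, cv2.resize(im[60:330,100:420] if n=='top' else im[60:330,60:380],None,fx=2.4,fy=2.2 if 0 else 2.2*1.0,interpolation=cv2.INTER_CUBIC))
```

```text
[[ 0.242 -0.     0.97 ]
 [-0.97   0.001  0.242]
 [-0.001 -1.    -0.   ]]
[[ 1.     0.021  0.009]
 [ 0.003 -0.512  0.859]
 [ 0.022 -0.859 -0.512]]
[[ 0.022 -0.989  0.148]
 [-0.999 -0.025 -0.023]
 [ 0.026 -0.147 -0.989]]
```

Run:
```python
from h import *
a=cv2.imread('pics/top0.png')[130:280,160:360]; b=cv2.imread('pics/side0.png')[140:280,180:330]
cv2.imwrite('pics/tz.png',cv2.resize(a,None,fx=4,fy=4,interpolation=cv2.INTER_CUBIC))
cv2.imwrite('pics/sz.png',cv2.resize(b,None,fx=4,fy=4,interpolation=cv2.INTER_CUBIC))
```

```text
(no output)
```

View pics/tz.png

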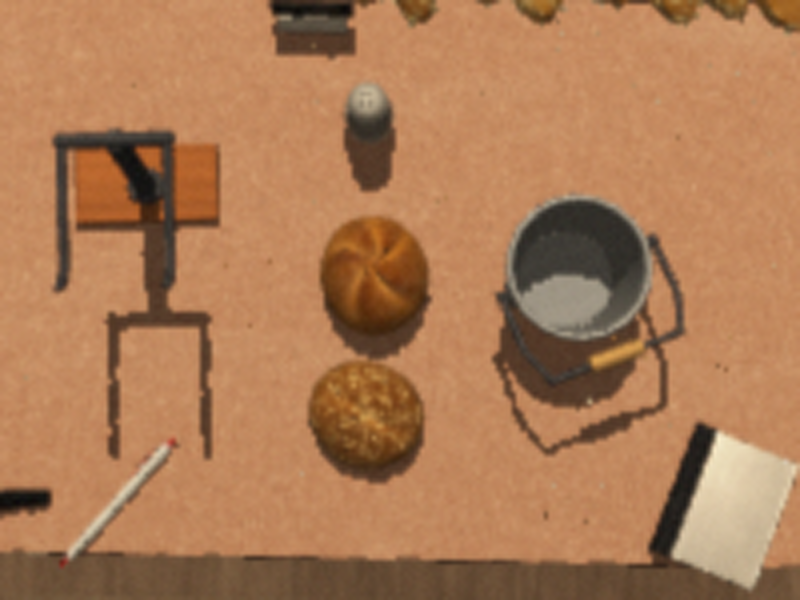

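View pics/sz.png

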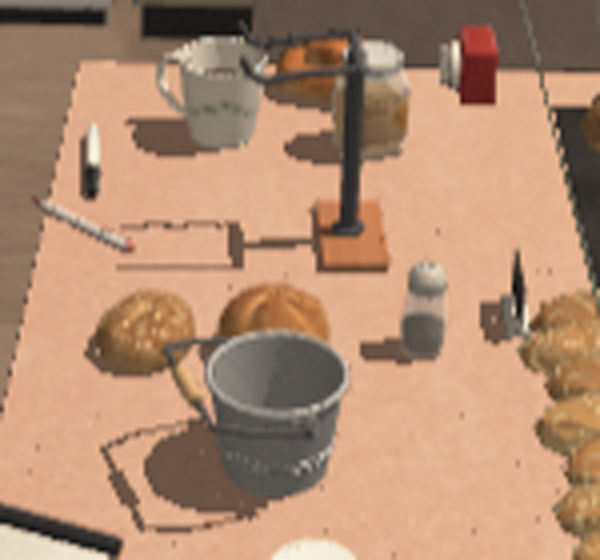

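```bash
cat >> h.py <<'E'
def ray(d,px):
    A=R.from_rotvec(d['attitude']).as_matrix()
    v=A@np.array([(px[0]-d['cx'])/d['fx'],(px[1]-d['cy'])/d['fy'],1]); return np.array(d['position']),v/np.linalg.norm(v)
def onz(d,px,z):
    p,v=ray(d,px); return p+v*(z-p[2])/v[2]
def tri(d1,p1,d2,p2):
    a,u=ray(d1,p1); b,v=ray(d2,p2)
    s=np.linalg.lstsq(np.c_[u,-v],b-a,rcond=None)[0]; x,y=a+s[0]*u,b+s[1]*v
    return (x+y)/2,np.linalg.norm(x-y)
E
python3 - <<'E'
from h import *
np.set_printoptions(precision=4,suppress=True)
t=r.grab_frame('top'); s=r.grab_frame('side')
T=lambda x,y:(x/4+160-.375,y/4+130-.375); S=lambda x,y:(x/4+180-.375,y/4+140-.375)
# grip via wood colour masks
def wood(d,box):
    hsv=cv2.cvtColor(d['pixels'],cv2.COLOR_RGB2HSV); x0,y0,x1,y1=box
    return hsv[y0:y1,x0:x1]
print('grip tri',tri(t,T(617,354),s,S(187,382)))
print('pail rim centre',onz(t,T(580,267),.095))
# rim ellipse in side
print('rim side',onz(s,S(278,370),.095))
P=[onz(t,T(*p),.08) for p in [(502,297),(653,240)]];print('pivots',P,sum(P)/2,np.linalg.norm(P[0]-P[1]))
for z in [.08,.09,.1]:
  B=[onz(t,T(*p),z) for p in [(553,380),(683,330)]];print('bar',B,sum(B)/2)
print('grip z .09',onz(t,T(617,354),.09))
for p in [(62,288),(168,285)]: print('tip',onz(t,T(*p),.22))
for p in [(62,140),(168,140)]: print('bar',onz(t,T(*p),.206))
print('side tips',[onz(s,S(*p),.22) for p in [(245,27),(245,67)]])
print('side bar',[onz(s,S(*p),.206) for p in [(352,35),(357,55)]])
for n,p in dict(kais=(375,280),oat=(366,418),sug=(370,115)).items(): print(n,onz(t,T(*p),.03))
E
```

```text
grip tri (array([ 0.5071, -0.196 ,  0.103 ]), np.float64(0.0017169330469762336))
pail rim centre [ 0.5763 -0.168   0.095 ]
rim side [ 0.5773 -0.1667  0.095 ]
pivots [array([ 0.5527, -0.1083,  0.08  ]), array([ 0.6014, -0.2285,  0.08  ])] [ 0.5771 -0.1684  0.08  ] 0.12972451952541167
bar [array([ 0.4881, -0.1493,  0.08  ]), array([ 0.53  , -0.2522,  0.08  ])] [ 0.509  -0.2007  0.08  ]
bar [array([ 0.4875, -0.148 ,  0.09  ]), array([ 0.5291, -0.2502,  0.09  ])] [ 0.5083 -0.1991  0.09  ]
bar [array([ 0.4869, -0.1467,  0.1   ]), array([ 0.5281, -0.2481,  0.1   ])] [ 0.5075 -0.1974  0.1   ]
grip z .09 [ 0.509  -0.1981  0.09  ]
tip [0.5361 0.2143 0.22  ]
tip [0.5401 0.1403 0.22  ]
bar [0.6447 0.2222 0.206 ]
bar [0.6467 0.1462 0.206 ]
side tips [array([0.5419, 0.2047, 0.22  ]), array([0.5436, 0.1212, 0.22  ])]
side bar [array([0.6429, 0.2218, 0.206 ]), array([0.6463, 0.1791, 0.206 ])]
kais [ 0.5697 -0.0082  0.03  ]
oat [ 0.4568 -0.0035  0.03  ]
sug [ 0.7083 -0.0009  0.03  ]
```

Call:
{"method": "step_arm", "body": {
  "xyz": [
    [-0.875,0.13,0.98],
    [-0.875,0.13,0.98],
    [-0.875,0.13,0.98],
    [-0.875,0.13,0.98],
    [-0.875,0.13,0.98],
    [-0.875,0.13,0.98],
    [-0.875,0.13,0.98],
    [-0.875,0.13,0.98]
  ],
  "rotation": [
    [0,-0.59,0],
    [0,-0.59,0],
    [0,-0.59,0],
    [0,-0.59,0],
    [0,-0.59,0],
    [0,-0.59,0],
    [0,-0.59,0],
    [0,-0.59,0]
  ],
  "grip": 1,
  "force": 30
}}

```text
clock: 1.35
tcp_pos: [0.3862, -0.3274, 0.3657]
orientation: [-1.548, 0.31, -0.31]
contact_force: [-0.8, -0.7, 0.1]
grip_width: -0.0001
```

```bash
cat >> h.py <<'E'
np.set_printoptions(precision=4,suppress=True)
def st():
    o=r.get_obs(); M=R.from_rotvec(o['orientation']).as_matrix()
    print('t',o['clock'],'q',o['joints'],'\npos',o['tcp_pos'],'w',o['grip_width'],'F',o['contact_force'],'\n',M)
    return o,M
def plan(p,Mt):
    o,M=st(); 
    print('shift',M.T@(np.array(p)-o['tcp_pos'])/.3,'rot',R.from_matrix(M.T@Mt).as_rotvec()/(np.pi/2))
def lean(h,th):
    h=np.array([*h,0.]);h/=np.linalg.norm(h);k=np.array([0,0,1.])
    y=np.sin(th)*h-np.cos(th)*k; z=np.cos(th)*h+np.sin(th)*k
    return np.c_[np.cross(y,z),y,z]
E
python3 - <<'E'
from h import *
st()
plan([.385,-.329,.36],lean([.39,.92],np.pi/4))
E
```

```text
t 1.35 q [ 0.8598  0.2661 -0.3268  1.9759  0.1059  0.9159  0.0836] 
pos [ 0.3862 -0.3274  0.3657] w -7.767400728677581e-05 F [-0.7612 -0.7317  0.1483] 
 [[ 0.9229  0.0002  0.3851]
 [-0.3851  0.0006  0.9229]
 [-0.     -1.      0.0006]]
t 1.35 q [ 0.8598  0.2661 -0.3268  1.9759  0.1059  0.9159  0.0836] 
pos [ 0.3862 -0.3274  0.3657] w -7.767400728677581e-05 F [-0.7612 -0.7317  0.1483] 
 [[ 0.9229  0.0002  0.3851]
 [-0.3851  0.0006  0.9229]
 [-0.     -1.      0.0006]]
shift [-0.0017  0.019  -0.0064] rot [ 0.4996  0.0034 -0.0014]
```

Now lean 45° in place.

Call:
{"method": "step_arm", "body": {
  "xyz": [
    [0,0,0],
    [0,0,0],
    [0,0,0],
    [0,0,0],
    [0,0,0],
    [0,0,0]
  ],
  "rotation": [
    [0.1,0,0],
    [0.2,0,0],
    [0.3,0,0],
    [0.4,0,0],
    [0.5,0,0],
    [0.5,0,0]
  ]
}}

```text
clock: 2.1
tcp_pos: [0.3846, -0.3299, 0.3646]
orientation: [-0.774, 0.158, -0.379]
contact_force: [-0.5, -0.4, 0.0]
grip_width: -0.0003
```

Run:
```python
from h import *
plan([.385,-.329,.193],lean([.39,.92],np.pi/4))
```

```text
t 2.1 q [ 1.1831  0.4179 -0.4978  1.9102 -0.5944  1.1941  0.6151] 
pos [ 0.3846 -0.3299  0.3646] w -0.00027996120609686447 F [-0.4819 -0.4162  0.0285] 
 [[ 0.9209  0.2747  0.2765]
 [-0.3898  0.6515  0.6509]
 [-0.0013 -0.7072  0.707 ]]
shift [ 0.0008  0.407  -0.4021] rot [ 0.0001 -0.0004 -0.0008]
```

Call:
{"method": "step_arm", "body": {
  "xyz": [
    [0,0.1,-0.1],
    [0,0.2,-0.2],
    [0,0.3,-0.3],
    [0,0.4,-0.4],
    [0,0.405,-0.4]
  ],
  "rotation": [
    [0,0,0],
    [0,0,0],
    [0,0,0],
    [0,0,0],
    [0,0,0]
  ]
}}

```text
clock: 2.72
tcp_pos: [0.3837, -0.3288, 0.1919]
orientation: [-0.774, 0.162, -0.377]
contact_force: [0.1, -1.0, -0.1]
grip_width: -0.0
```

Run:
```python
from h import *
plan([.45,-.303,.193],lean([.39,.92],np.pi/4))
for n in ['side','top','wrist']: snap(n,n+'1.png')
a=cv2.imread('pics/top1.png')[130:280,220:420]; b=cv2.imread('pics/side1.png')[160:310,130:330]
cv2.imwrite('pics/c1.png',np.vstack([cv2.resize(a,None,fx=2,fy=2),cv2.resize(b,None,fx=2,fy=2)]))
```

```text
t 2.725 q [ 1.1521  0.6951 -0.4726  1.9872 -0.569   0.8957  0.7774] 
pos [ 0.3837 -0.3288  0.1919] w -6.513988548469928e-06 F [ 0.0929 -1.0493 -0.1433] 
 [[ 0.9209  0.2719  0.2794]
 [-0.3898  0.6521  0.6502]
 [-0.0054 -0.7077  0.7065]]
shift [0.1699 0.1137 0.1203] rot [ 0.0005 -0.0022 -0.0027]
```

View pics/c1.png

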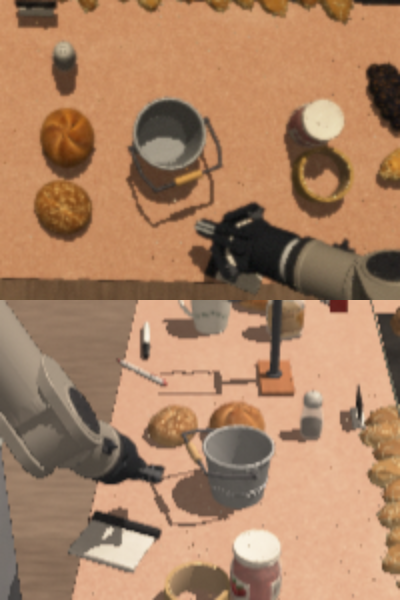

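View pics/wrist1.png

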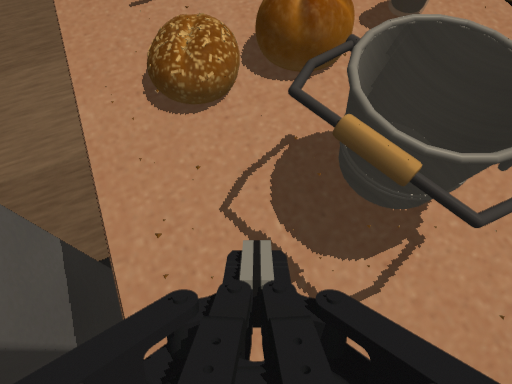

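```bash
cat >> h.py <<'E'
def wcam(o,d):
    T=np.eye(4);T[:3,:3]=R.from_rotvec(o['orientation']).as_matrix();T[:3,3]=o['tcp_pos'];W=T@np.array(d['mount'])
    d['position']=W[:3,3]; d['attitude']=R.from_matrix(W[:3,:3]).as_rotvec(); return d
E
python3 - <<'E'
from h import *
o=r.get_obs(); w=wcam(o,r.grab_frame('wrist')); t=r.grab_frame('top')
print(tri(w,(377.5,150),t,(617/4+160-.375,354/4+130-.375)))
# bar corners
print(tri(w,(294,90),t,(553/4+159.625,380/4+129.625)),tri(w,(476,219),t,(683/4+159.625,330/4+129.625)))
E
```

```text
(array([ 0.5083, -0.197 ,  0.0948]), np.float64(0.0008955392169459558))
(array([ 0.4862, -0.1466,  0.0976]), np.float64(0.0017784220229967295)) (array([ 0.5279, -0.2475,  0.0963]), np.float64(0.002881012319314493))
```

Run:
```python
from h import *
o,M=st()
u=np.array([.927,.375,0]);k=np.array([0,0,1.]);P0=np.array([.577,-.168,.08]);n=.816*u+.577*k
d=M[:,1]
for ph in [76,68,60,50,40,30,20,10,0,-5]:
    a=np.radians(ph); C=P0+.078*(-np.sin(a)*u+np.cos(a)*k)-n*.021-.150*d
    print(ph,C,M.T@(C-o['tcp_pos'])/.3)
```

```text
t 2.975 q [ 1.1527  0.6892 -0.4752  1.985  -0.5709  0.8973  0.7779] 
pos [ 0.3854 -0.3294  0.1957] w 0.0001775072360344736 F [ 0.168   0.0664 -0.4561] 
 [[ 0.921   0.2758  0.2751]
 [-0.3896  0.6494  0.6531]
 [ 0.0015 -0.7087  0.7055]]
76 [ 0.4496 -0.3002  0.1931] [0.1592 0.1285 0.1163]
68 [ 0.4527 -0.299   0.2034] [0.1672 0.1096 0.1462]
60 [ 0.4571 -0.2972  0.2132] [0.1785 0.0945 0.1771]
50 [ 0.4643 -0.2942  0.2243] [0.1969 0.0811 0.2163]
40 [ 0.4733 -0.2906  0.2339] [0.2196 0.0744 0.255 ]
30 [ 0.4836 -0.2865  0.2417] [0.246  0.0745 0.2919]
20 [ 0.495  -0.2818  0.2475] [0.2751 0.0815 0.3259]
10 [ 0.5072 -0.2769  0.251 ] [0.3061 0.095  0.3561]
0 [ 0.5197 -0.2718  0.2522] [0.338  0.1148 0.3814]
-5 [ 0.526  -0.2693  0.2519] [0.354  0.1268 0.3921]
```

Call:
{"method": "step_arm", "body": {
  "xyz": [
    [0.05,0.04,0.035],
    [0.1,0.08,0.07],
    [0.16,0.128,0.116],
    [0.163,0.12,0.13],
    [0.167,0.11,0.146],
    [0.173,0.1,0.162],
    [0.18,0.094,0.18],
    [0.188,0.087,0.2]
  ],
  "rotation": [
    [0,0,0],
    [0,0,0],
    [0,0,0],
    [0,0,0],
    [0,0,0],
    [0,0,0],
    [0,0,0],
    [0,0,0]
  ]
}}

```text
clock: 3.98
tcp_pos: [0.4609, -0.2956, 0.22]
orientation: [-0.777, 0.157, -0.381]
contact_force: [-0.7, -0.3, 0.3]
grip_width: -0.0001
```

Run:
```python
from h import *
st()
for n in ['side','top','wrist']: snap(n,n+'2.png')
a=cv2.imread('pics/top2.png')[130:280,220:420]; b=cv2.imread('pics/side2.png')[160:310,130:330]
cv2.imwrite('pics/c2.png',np.hstack([np.vstack([cv2.resize(a,None,fx=2,fy=2),cv2.resize(b,None,fx=2,fy=2)]),cv2.resize(cv2.imread('pics/wrist2.png'),(400,300)).repeat(2,0)[::2].copy() if 0 else cv2.copyMakeBorder(cv2.resize(cv2.imread('pics/wrist2.png'),(400,300)),0,300,0,0,0)]))
```

```text
t 3.975 q [ 1.0319  0.6801 -0.5038  1.9177 -0.6069  0.8809  0.6564] 
pos [ 0.4609 -0.2956  0.22  ] w -6.635131785595431e-05 F [-0.6964 -0.3117  0.3277] 
 [[ 0.9206  0.2764  0.2759]
 [-0.3905  0.6489  0.6531]
 [ 0.0015 -0.7089  0.7053]]
```

View pics/c2.png

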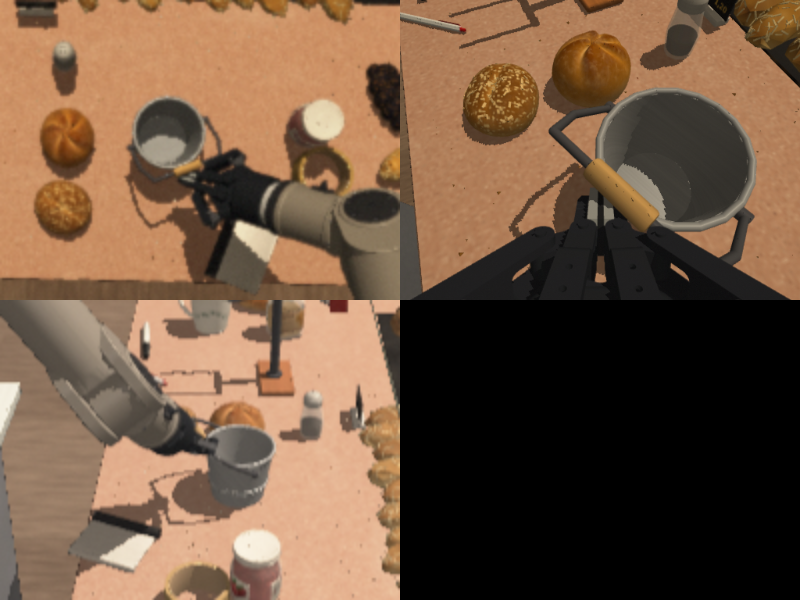

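Run:
```python
from h import *
o,M=st()
u=np.array([.927,.375,0]);k=np.array([0,0,1.]);P0=np.array([.577,-.168,.08]);n=.816*u+.577*k
d=M[:,1]
for ph in [50,40,30,20,10,0,-4]:
    a=np.radians(ph); C=P0+.078*(-np.sin(a)*u+np.cos(a)*k)-n*.021-.150*d
    print(ph,C,M.T@(C-o['tcp_pos'])/.3)
```

```text
t 4.125 q [ 1.0314  0.6803 -0.5044  1.9175 -0.607   0.8805  0.657 ] 
pos [ 0.4613 -0.2953  0.2201] w -7.92668561552353e-05 F [ 0.3854 -0.1088 -0.0689] 
 [[ 0.921   0.2764  0.2746]
 [-0.3896  0.649   0.6535]
 [ 0.0025 -0.7088  0.7054]]
50 [ 0.4643 -0.2942  0.2243] [ 0.0078 -0.005   0.0151]
40 [ 0.4732 -0.2906  0.234 ] [ 0.0305 -0.0117  0.0538]
30 [ 0.4835 -0.2864  0.2418] [ 0.0568 -0.0116  0.0906]
20 [ 0.4949 -0.2818  0.2475] [ 0.086  -0.0046  0.1247]
10 [ 0.5071 -0.2768  0.251 ] [0.117  0.0089 0.1548]
0 [ 0.5197 -0.2718  0.2522] [0.1489 0.0287 0.1802]
-4 [ 0.5247 -0.2697  0.252 ] [0.1618 0.0382 0.1888]
```

Call:
{"method": "step_arm", "body": {
  "xyz": [
    [0.008,-0.005,0.015],
    [0.02,-0.009,0.035],
    [0.03,-0.012,0.054],
    [0.044,-0.012,0.072],
    [0.057,-0.012,0.09],
    [0.07,-0.008,0.108],
    [0.086,-0.005,0.125],
    [0.1,0.002,0.14],
    [0.117,0.009,0.155],
    [0.133,0.018,0.168],
    [0.149,0.028,0.18],
    [0.149,0.028,0.18]
  ],
  "rotation": [
    [0,0,0],
    [0,0,0],
    [0,0,0],
    [0,0,0],
    [0,0,0],
    [0,0,0],
    [0,0,0],
    [0,0,0],
    [0,0,0],
    [0,0,0],
    [0,0,0],
    [0,0,0]
  ]
}}

```text
clock: 5.62
tcp_pos: [0.5202, -0.2715, 0.2524]
orientation: [-0.777, 0.155, -0.38]
contact_force: [-0.5, -0.7, 0.1]
grip_width: 0.0002
```

```bash
cat >> h.py <<'E'
def trio(k,tb=(130,280,220,420),sb=(160,310,130,330)):
    D={n:snap(n,n+k+'.png')[1] for n in ['side','top','wrist']}
    a=cv2.imread('pics/top%s.png'%k)[tb[0]:tb[1],tb[2]:tb[3]]; b=cv2.imread('pics/side%s.png'%k)[sb[0]:sb[1],sb[2]:sb[3]]
    w=cv2.imread('pics/wrist%s.png'%k)
    cv2.imwrite('pics/c%s.png'%k,np.hstack([np.vstack([cv2.resize(a,(400,300)),cv2.resize(b,(400,300))]),cv2.copyMakeBorder(cv2.resize(w,(400,300)),0,300,0,0,0)]))
    return D
E
python3 - <<'E'
from h import *
st(); trio('3')
E
```

```text
t 5.625 q [ 0.9383  0.6641 -0.5136  1.8376 -0.6171  0.8998  0.5455] 
pos [ 0.5202 -0.2715  0.2524] w 0.0001699316652937364 F [-0.4948 -0.741   0.1423] 
 [[ 0.9212  0.2763  0.2738]
 [-0.389   0.6492  0.6536]
 [ 0.0028 -0.7086  0.7056]]
```

View pics/c3.png

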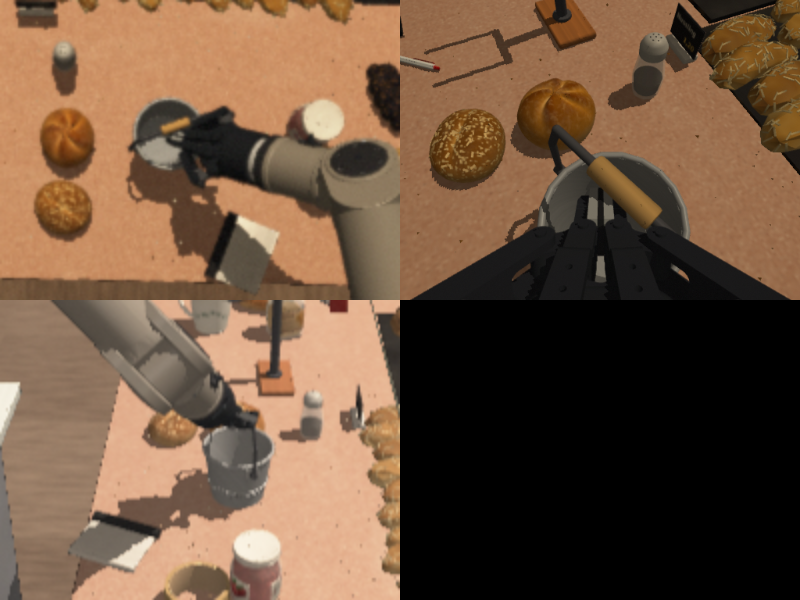

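Call:
{"method": "step_arm", "body": {
  "xyz": [
    [-0.06,-0.044,-0.044],
    [-0.125,-0.09,-0.09],
    [-0.188,-0.133,-0.133],
    [-0.188,-0.23,-0.03],
    [-0.188,-0.33,0.06],
    [-0.188,-0.41,0.15],
    [-0.188,-0.41,0.15]
  ],
  "rotation": [
    [0,0,0],
    [0,0,0],
    [0,0,0],
    [0,0,0],
    [-0.1,0,0],
    [-0.2,0,0],
    [-0.3,0,0]
  ]
}}

```text
clock: 6.65
tcp_pos: [0.4465, -0.3009, 0.3745]
orientation: [-1.249, 0.246, -0.351]
contact_force: [0.1, -0.2, -1.0]
grip_width: 0.0002
```

Run:
```python
from h import *
trio('4')
def down(yaw):
    c,s=np.cos(yaw),np.sin(yaw); return np.c_[[c,s,0],[0,0,-1],[-s,c,0]]
plan([.577,-.168,.40],down(np.radians(22)))
a=cv2.imread('pics/top4.png')[150:250,250:370]; b=cv2.imread('pics/side4.png')[180:280,200:320]
cv2.imwrite('pics/z4.png',cv2.resize(np.hstack([a,b]),None,fx=3.3,fy=3.3,interpolation=cv2.INTER_CUBIC))
```

```text
t 6.8 q [ 0.8582  0.3386 -0.3623  1.8831 -0.2325  0.9867  0.2481] 
pos [ 0.4461 -0.2995  0.3716] w 0.00017176607893803534 F [-0.4008  0.6297  0.6601] 
 [[ 0.9217  0.122   0.3682]
 [-0.3879  0.2829  0.8772]
 [ 0.0029 -0.9513  0.3081]]
shift [0.2324 0.087  0.5742] rot [-0.1884 -0.4936  0.0797]
```

View pics/z4.png

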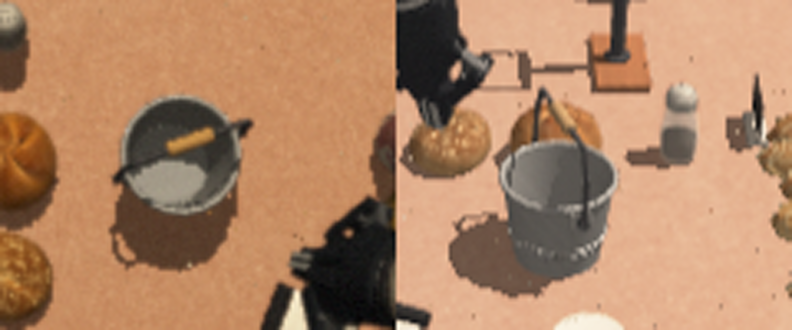

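View pics/wrist4.png

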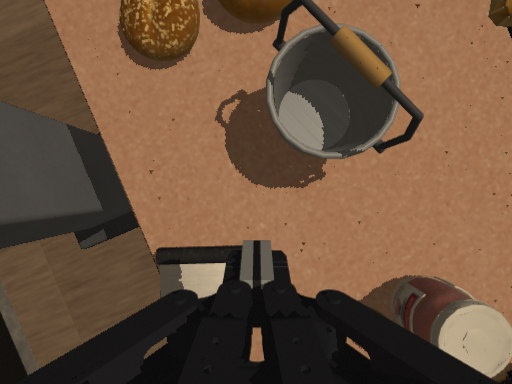

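```bash
cat >> h.py <<'E'
def down(yaw):
    c,s=np.cos(yaw),np.sin(yaw); return np.c_[[c,s,0],[0,0,-1],[-s,c,0]]
E
python3 - <<'E'
from h import *
o=r.get_obs(); w=wcam(o,r.grab_frame('wrist')); t=r.grab_frame('top'); s=r.grab_frame('side')
T=lambda x,y:(x/3.3+250-.35,y/3.3+150-.35); S=lambda x,y:((x-396)/3.3+200-.35,y/3.3+180-.35)
print(tri(w,(361,57),t,T(190,140)),tri(s,S(562,112),t,T(190,140)))
print('rim',onz(t,T(181,155),.095))
A,B=onz(w,(338,33),.158),onz(w,(387,80),.158);print(A,B,np.degrees(np.arctan2(*(A-B)[[0,1]])))
A,B=onz(w,(290,0),.158),onz(w,(420,116),.158);print(A,B,np.degrees(np.arctan2(*(A-B)[[0,1]])))
A,B=onz(t,T(167,148),.158),onz(t,T(213,132),.158);print(A,B,(A+B)/2,np.degrees(np.arctan2(*(A-B)[[0,1]])))
A,B=onz(t,T(118,180),.08),onz(t,T(246,126),.08);print(A,B,(A+B)/2,np.degrees(np.arctan2(*(A-B)[[0,1]])))
plan([.58,-.167,.40],down(np.radians(22)))
E
```

```text
(array([ 0.5807, -0.1665,  0.1519]), np.float64(0.003642917085556554)) (array([ 0.5793, -0.1658,  0.1654]), np.float64(0.0017860218851041723))
rim [ 0.5755 -0.1677  0.095 ]
[ 0.5686 -0.147   0.158 ] [ 0.5861 -0.1874  0.158 ] -23.455719383337584
[ 0.5481 -0.1152  0.158 ] [ 0.5968 -0.2173  0.158 ] -25.512906334445432
[ 0.5734 -0.1459  0.158 ] [ 0.5891 -0.1878  0.158 ] [ 0.5813 -0.1668  0.158 ] -20.587869551795777
[ 0.5517 -0.1092  0.08  ] [ 0.6073 -0.2328  0.08  ] [ 0.5795 -0.171   0.08  ] -24.213030899648306
t 6.95 q [ 0.8608  0.3413 -0.3621  1.8834 -0.2326  0.9867  0.2479] 
pos [ 0.4453 -0.3008  0.37  ] w 0.00012428500488209572 F [-0.4733 -0.2993 -0.2869] 
 [[ 0.9205  0.1209  0.3715]
 [-0.3907  0.2847  0.8754]
 [ 0.0001 -0.951   0.3093]]
shift [0.2389 0.0863 0.5881] rot [-0.1898 -0.4957  0.0786]
```

Call:
{"method": "step_arm", "body": {
  "xyz": [
    [0.08,0.03,0.2],
    [0.16,0.06,0.4],
    [0.239,0.086,0.588],
    [0.239,0.086,0.588],
    [0.239,0.086,0.588],
    [0.239,0.086,0.588],
    [0.239,0.086,0.588]
  ],
  "rotation": [
    [-0.04,-0.1,0.016],
    [-0.08,-0.2,0.03],
    [-0.11,-0.3,0.05],
    [-0.15,-0.4,0.065],
    [-0.19,-0.496,0.079],
    [-0.19,-0.496,0.079],
    [-0.19,-0.496,0.079]
  ],
  "grip": 0.3
}}

```text
clock: 7.82
tcp_pos: [0.5797, -0.168, 0.3993]
orientation: [-1.548, -0.297, 0.299]
contact_force: [-0.7, -0.2, 1.2]
grip_width: 0.0595
```

Run:
```python
from h import *
plan([.580,-.1665,.314],down(np.radians(22.5)))
trio('5')
```

```text
t 7.825 q [ 0.5335  0.4054 -0.463   1.7128  0.1998  1.0728  0.3866] 
pos [ 0.5797 -0.168   0.3993] w 0.05949687789516407 F [-0.7191 -0.1968  1.2288] 
 [[ 0.9287 -0.0019 -0.3709]
 [ 0.3709  0.002   0.9287]
 [-0.001  -1.      0.0026]]
shift [0.0032 0.2844 0.0034] rot [-0.0017 -0.0081 -0.0006]
```

View pics/wrist5.png

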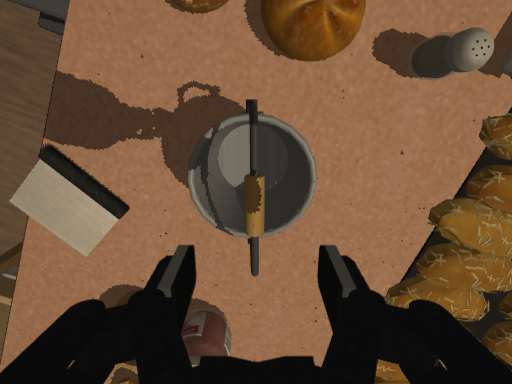

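Call:
{"method": "step_arm", "body": {
  "xyz": [
    [0.003,0.1,0.003],
    [0.003,0.2,0.003],
    [0.003,0.284,0.003],
    [0.003,0.284,0.003]
  ],
  "rotation": [
    [0,0,0],
    [0,-0.008,0],
    [0,-0.008,0],
    [0,-0.008,0]
  ]
}}

```text
clock: 8.48
tcp_pos: [0.5793, -0.1669, 0.3128]
orientation: [-1.546, -0.305, 0.312]
contact_force: [0.7, -1.0, 0.6]
grip_width: 0.0598
```

Run:
```python
from h import *
st();trio('6')
```

```text
t 8.475 q [ 0.5108  0.4984 -0.4412  1.7914  0.2588  0.9146  0.3494] 
pos [ 0.5793 -0.1669  0.3128] w 0.05975013614406557 F [ 0.7208 -1.0406  0.5984] 
 [[ 0.9237 -0.005  -0.383 ]
 [ 0.383   0.002   0.9238]
 [-0.0038 -1.      0.0038]]
```

View pics/c6.png

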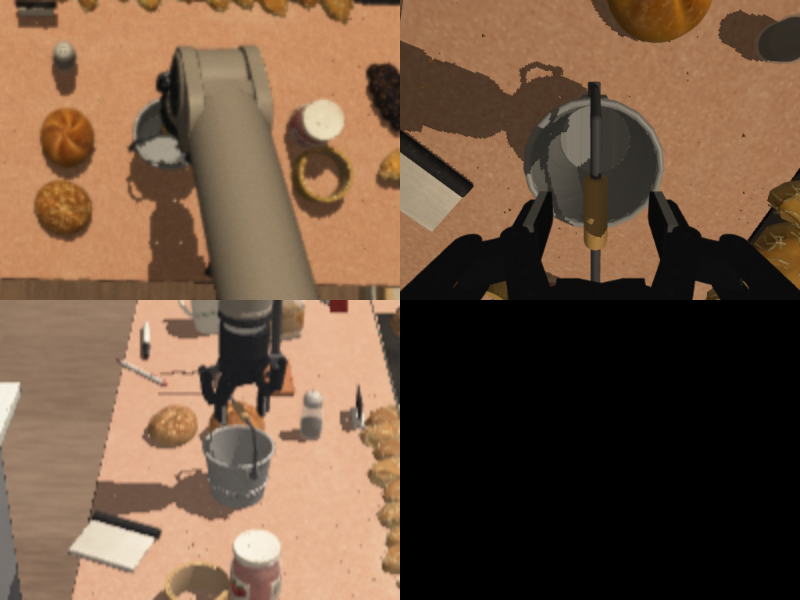

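Call:
{"method": "step_arm", "body": {
  "xyz": [
    [0,0,0],
    [0,0,0],
    [0,0,0],
    [0,0,0],
    [0,0,0]
  ],
  "rotation": [
    [0,0,0],
    [0,0,0],
    [0,0,0],
    [0,0,0],
    [0,0,0]
  ],
  "grip": 1,
  "force": 60
}}

```text
clock: 9.25
tcp_pos: [0.581, -0.1668, 0.3167]
orientation: [-1.549, -0.31, 0.307]
contact_force: [-0.8, -0.2, 5.8]
grip_width: 0.0118
```

Run:
```python
from h import *
st();snap('wrist','wrist7.png');snap('side','side7.png')
```

```text
t 9.25 q [ 0.5108  0.4945 -0.4423  1.7873  0.2588  0.9153  0.3497] 
pos [ 0.581  -0.1668  0.3167] w 0.011773713137909276 F [-0.8014 -0.2489  5.7665] 
 [[ 0.9236  0.002  -0.3834]
 [ 0.3834  0.0001  0.9236]
 [ 0.0018 -1.     -0.0007]]
```

View pics/wrist7.png

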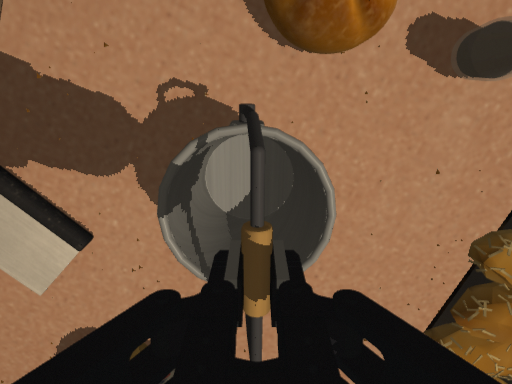

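Run:
```python
from h import *
b=cv2.imread('pics/side7.png')[140:280,190:310]
cv2.imwrite('pics/z7.png',cv2.resize(b,None,fx=4.2,fy=4.2,interpolation=cv2.INTER_CUBIC))
st()
```

```text
t 9.35 q [ 0.5108  0.4946 -0.4424  1.7873  0.2588  0.9153  0.3497] 
pos [ 0.581  -0.1667  0.3167] w 0.011795796949646912 F [-0.7415 -0.4045  5.5184] 
 [[ 0.9236  0.0019 -0.3834]
 [ 0.3834  0.0001  0.9236]
 [ 0.0018 -1.     -0.0007]]
```

View pics/z7.png

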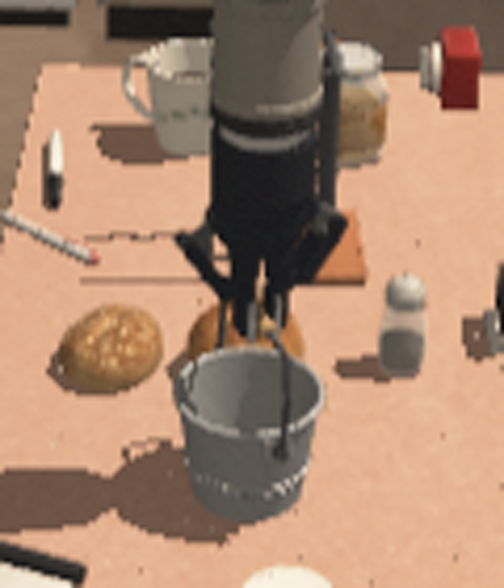

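Call:
{"method": "step_arm", "body": {
  "xyz": [
    [0,-0.03,0],
    [0,-0.06,0],
    [0,-0.1,0],
    [0,-0.14,0],
    [0,-0.14,0]
  ],
  "rotation": [
    [0,0,0],
    [0,0,0],
    [0,0,0],
    [0,0,0],
    [0,0,0]
  ]
}}

```text
clock: 9.98
tcp_pos: [0.5813, -0.1668, 0.3602]
orientation: [-1.55, -0.312, 0.305]
contact_force: [0.1, -0.0, -3.5]
grip_width: 0.0118
```

Run:
```python
from h import *
st();trio('8')
```

```text
t 9.975 q [ 0.5238  0.4456 -0.4568  1.7509  0.229   0.9932  0.374 ] 
pos [ 0.5813 -0.1668  0.3602] w 0.011829399407318003 F [ 0.1366 -0.014  -3.536 ] 
 [[ 0.9236  0.0045 -0.3833]
 [ 0.3833 -0.0006  0.9236]
 [ 0.0039 -1.     -0.0022]]
```

View pics/c8.png

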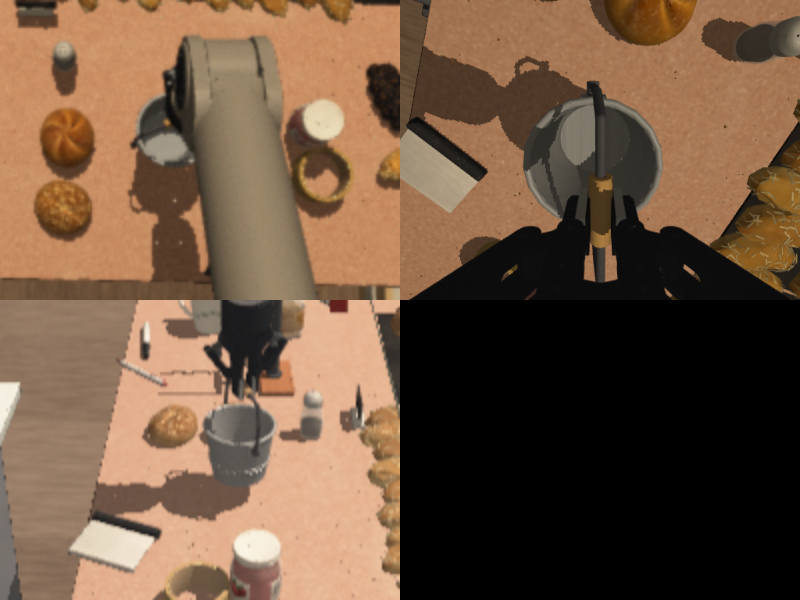

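```bash
python3 - <<'E'
from h import *
o=r.get_obs(); w=wcam(o,r.grab_frame('wrist')); s=r.grab_frame('side')
print(tri(w,(247,205),s,(250,222)))
plan([.445,.172,.45],down(np.radians(3.7)))
E
python3 - <<'E'
import cv2,numpy as np
b=cv2.imread('pics/side8.png')[170:250,210:290]; a=cv2.imread('pics/wrist8.png')[80:380,130:390]
cv2.imwrite('pics/z8.png',np.hstack([cv2.resize(b,(400,400),interpolation=2),cv2.resize(a,(350,400))]))
E
```

```text
(array([ 0.5758, -0.1625,  0.1308]), np.float64(0.007143422735627817))
t 10.225 q [ 0.5235  0.4477 -0.4563  1.753   0.2292  0.9929  0.3739] 
pos [ 0.5807 -0.1668  0.3581] w 0.011936522193272056 F [ 0.799  -0.1459 -4.2152] 
 [[ 0.9236  0.001  -0.3834]
 [ 0.3834  0.0003  0.9236]
 [ 0.001  -1.     -0.0001]]
shift [ 0.0155 -0.3063  1.2163] rot [-0.0001  0.2094  0.0006]
```

View pics/z8.png

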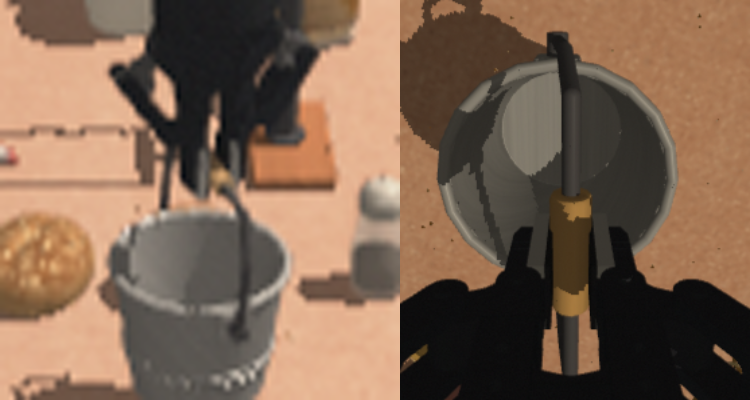

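Call:
{"method": "step_arm", "body": {
  "xyz": [
    [0,-0.08,0],
    [0,-0.16,0],
    [0,-0.24,0],
    [0,-0.3,0.05],
    [0,-0.306,0.15],
    [0,-0.306,0.27],
    [0,-0.306,0.39],
    [0,-0.306,0.5],
    [0,-0.306,0.6],
    [0,-0.306,0.65],
    [0,-0.306,0.67]
  ],
  "rotation": [
    [0,0,0],
    [0,0,0],
    [0,0,0],
    [0,0,0],
    [0,0.03,0],
    [0,0.06,0],
    [0,0.09,0],
    [0,0.12,0],
    [0,0.15,0],
    [0,0.18,0],
    [0,0.2,0]
  ]
}}

```text
clock: 11.6
tcp_pos: [0.5022, 0.0211, 0.4498]
orientation: [-1.569, -0.064, 0.064]
contact_force: [0.6, -1.5, -3.8]
grip_width: 0.0116
```

Run:
```python
from h import *
plan([.44,.173,.41],down(np.radians(3.7)))
```

```text
t 11.6 q [ 0.3159  0.1916 -0.545   1.8752  0.1103  1.1042 -0.1895] 
pos [0.5022 0.0211 0.4498] w 0.011599116468921878 F [ 0.5514 -1.5023 -3.8287] 
 [[ 0.9967  0.0001 -0.081 ]
 [ 0.081   0.0005  0.9967]
 [ 0.0001 -1.      0.0005]]
shift [-0.1658  0.1328  0.5214] rot [-0.0003  0.0105  0.0001]
```

Call:
{"method": "step_arm", "body": {
  "xyz": [
    [-0.03,0,0.08],
    [-0.06,0.01,0.18],
    [-0.1,0.03,0.28],
    [-0.13,0.05,0.38],
    [-0.15,0.08,0.46],
    [-0.16,0.11,0.5],
    [-0.166,0.133,0.52],
    [-0.166,0.133,0.52],
    [-0.166,0.133,0.52]
  ],
  "rotation": [
    [0,0,0],
    [0,0.01,0],
    [0,0.01,0],
    [0,0.01,0],
    [0,0.01,0],
    [0,0.01,0],
    [0,0.01,0],
    [0,0.01,0],
    [0,0.01,0]
  ]
}}

```text
clock: 12.72
tcp_pos: [0.4404, 0.1719, 0.41]
orientation: [-1.57, -0.051, 0.05]
contact_force: [-0.2, 0.6, -3.7]
grip_width: 0.0118
```

Run:
```python
from h import *
st();trio('9',(110,260,130,330),(120,270,150,350))
```

```text
t 12.725 q [ 0.0891  0.1951 -0.6606  1.981   0.1409  1.0099 -0.5734] 
pos [0.4404 0.1719 0.41  ] w 0.011829789871916577 F [-0.2497  0.5955 -3.6821] 
 [[ 0.9979  0.0003 -0.064 ]
 [ 0.064   0.0002  0.9979]
 [ 0.0003 -1.      0.0002]]
```

View pics/c9.png

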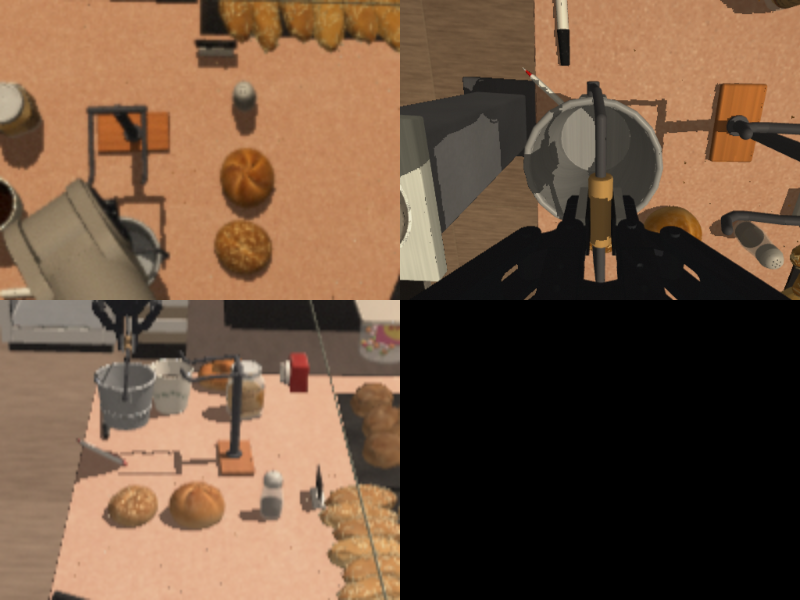

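View pics/wrist9.png

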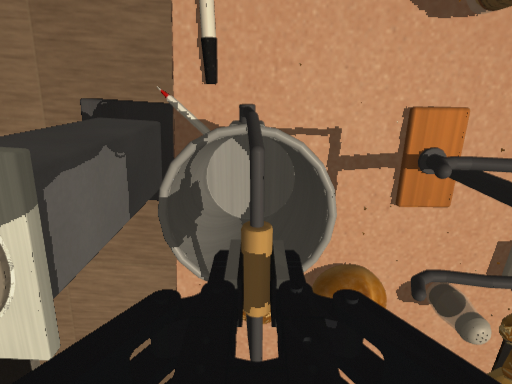

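Run:
```python
from h import *
o=r.get_obs(); d=r.grab_frame('wrist'); w=wcam(o,d); t=r.grab_frame('top'); s=r.grab_frame('side')
M=R.from_rotvec(o['orientation']).as_matrix()
for p in [(418,283),(432,162)]:
    q=onz(w,p,.218); print('tip',q,M.T@(q-o['tcp_pos']))
# prong line dirs from further points
for p in [(505,285),(505,164)]:
    q=onz(w,p,.203); print('prong',q)
# project my seat & grip into wrist/side
def proj(d,X):
    A=R.from_rotvec(d['attitude']).as_matrix(); c=A.T@(np.array(X)-d['position']); return c[:2]/c[2]*d['fx']+[d['cx'],d['cy']]
G=o['tcp_pos']+M@[0,.159,0]
print('G',G,'wrist',proj(w,G),proj(w,G+M@[0,0,.022]),proj(w,G+M@[0,0,-.022]),'side',proj(s,G))
cv2.imwrite('pics/z9.png',cv2.resize(cv2.imread('pics/side9.png')[120:200,190:310],None,fx=6,fy=6,interpolation=2))
```

```text
tip [0.5356 0.15   0.218 ] [ 0.0936  0.1922 -0.0282]
tip [0.527  0.2214 0.218 ] [0.0895 0.1923 0.0436]
prong [0.6008 0.1424 0.203 ]
prong [0.5768 0.22   0.203 ]
G [0.4404 0.1721 0.2512] wrist [257.2023 272.3141] [257.1705 228.0709] [257.2314 312.569 ] side [212.9108 141.8242]
```

View pics/z9.png

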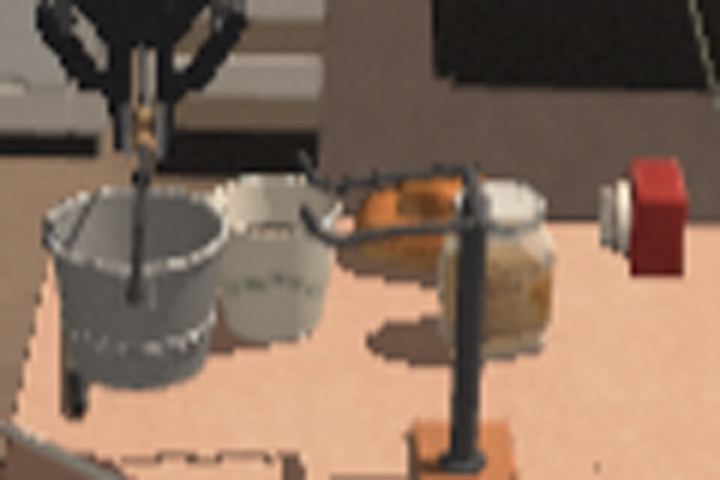

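Run:
```python
import cv2
a=cv2.imread('pics/wrist9.png')[90:310,380:512]; b=cv2.imread('pics/top9.png')[140:215,155:230]
import numpy as np
cv2.imwrite('pics/zz.png',np.hstack([cv2.resize(a,(360,600),interpolation=2),cv2.resize(b,(430,600),interpolation=2) if 0 else cv2.copyMakeBorder(cv2.resize(b,(430,430),interpolation=2),0,170,0,0,0)]))
```

```text
(no output)
```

View pics/zz.png

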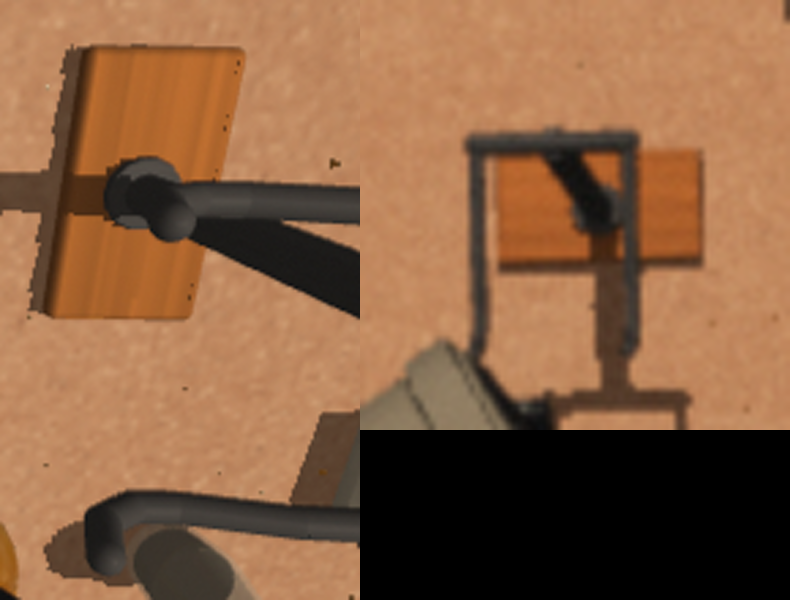

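Run:
```python
from h import *
o=r.get_obs(); d=r.grab_frame('wrist'); w=wcam(o,d); t=r.grab_frame('top')
M=R.from_rotvec(o['orientation']).as_matrix()
W=[(418.2,294),(442.8,169.7)]; Tt=[(628/5.733+154.6,348/5.733+139.6),(476/5.733+154.6,350/5.733+139.6)]
for p,q in zip(W,Tt):
    a=onz(w,p,.216);b=onz(t,q,.216); print(a,M.T@(a-o['tcp_pos']),b,tri(w,p,t,q))
for p in [(470/5.733+154.6,143/5.733+139.6),(634/5.733+154.6,141/5.733+139.6)]: print(onz(t,p,.206))
```

```text
[0.5384 0.1416 0.216 ] [ 0.096   0.1941 -0.0371] [ 0.5465 -0.0358  0.216 ] (array([ 0.6086, -0.01  ,  0.0392]), np.float64(0.10588473076399212))
[0.5344 0.2177 0.216 ] [0.0969 0.1942 0.039 ] [0.5436 0.0393 0.216 ] (array([0.596 , 0.1139, 0.0563]), np.float64(0.1572129785541972))
[0.6497 0.0455 0.206 ]
[ 0.653  -0.0372  0.206 ]
```

Call:
{"method": "step_arm", "body": {
  "xyz": [
    [0,0.03,0],
    [0,0.055,0],
    [0.03,0.055,0],
    [0.08,0.055,0],
    [0.14,0.055,0],
    [0.2,0.055,0],
    [0.26,0.055,0],
    [0.32,0.055,0],
    [0.36,0.055,0],
    [0.385,0.055,0],
    [0.396,0.055,0],
    [0.396,0.055,0],
    [0.396,0.055,0]
  ],
  "rotation": [
    [0,0,0],
    [0,0,0],
    [0,0,0],
    [0,0,0],
    [0,0,0],
    [0,0,0],
    [0,0,0],
    [0,0,0],
    [0,0,0],
    [0,0,0],
    [0,0,0],
    [0,0,0],
    [0,0,0]
  ]
}}

```text
clock: 14.75
tcp_pos: [0.5582, 0.1803, 0.3936]
orientation: [-1.57, -0.052, 0.051]
contact_force: [-0.0, -0.0, -2.7]
grip_width: 0.0119
```

Run:
```python
from h import *
st();trio('10',(110,260,130,330),(120,220,180,310))
cv2.imwrite('pics/z10.png',cv2.resize(cv2.imread('pics/side10.png')[110:210,200:310],None,fx=6,fy=6,interpolation=2))
```

```text
t 14.75 q [ 0.0444  0.4065 -0.5979  1.753   0.2576  1.061  -0.5769] 
pos [0.5582 0.1803 0.3936] w 0.011876101237826602 F [-0.0246 -0.0159 -2.6711] 
 [[ 0.9979  0.0001 -0.0655]
 [ 0.0655  0.0003  0.9979]
 [ 0.0002 -1.      0.0003]]
```

View pics/z10.png

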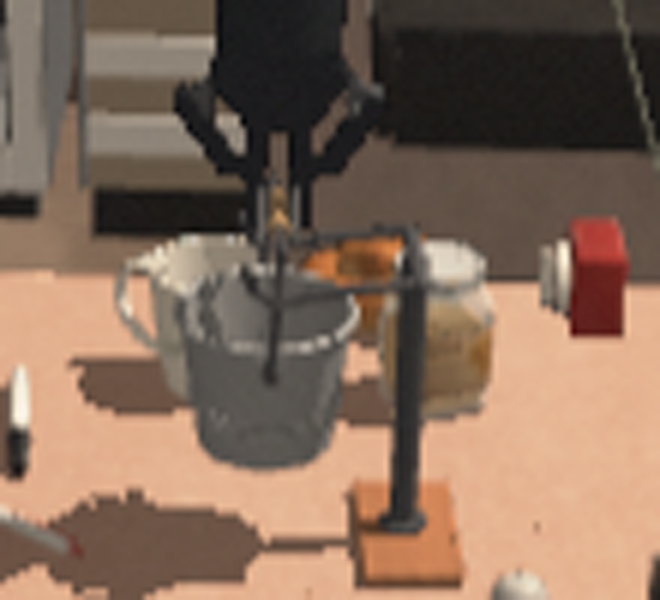

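View pics/wrist10.png

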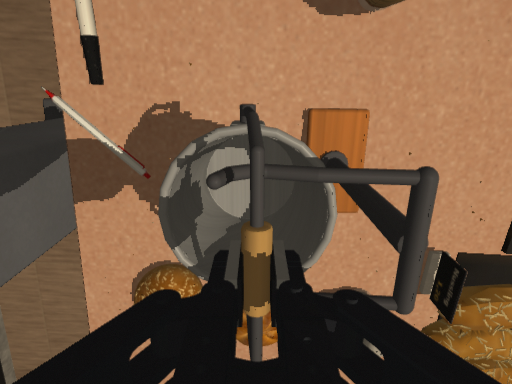

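Run:
```python
from h import *
o=r.get_obs(); d=r.grab_frame('wrist'); w=wcam(o,d)
M=R.from_rotvec(o['orientation']).as_matrix()
for p,z in [((217,180),.216),((428,177),.206),((406,304),.206)]:
    a=onz(w,p,z); print(a,M.T@(a-o['tcp_pos']))
```

```text
[0.537  0.2174 0.216 ] [-0.0189  0.1777  0.0384]
[0.6421 0.2228 0.206 ] [0.0863 0.1877 0.0369]
[0.647  0.1468 0.206 ] [ 0.0862  0.1877 -0.0393]
```

Call:
{"method": "step_arm", "body": {
  "xyz": [
    [0.003,0.02,0],
    [0.003,0.04,0],
    [0.003,0.06,0],
    [0.003,0.075,0],
    [0.003,0.085,0],
    [0.003,0.093,0],
    [0.003,0.1,0],
    [0.003,0.1,0]
  ],
  "rotation": [
    [0,0,0],
    [0,0,0],
    [0,0,0],
    [0,0,0],
    [0,0,0],
    [0,0,0],
    [0,0,0],
    [0,0,0]
  ]
}}

```text
clock: 15.95
tcp_pos: [0.5593, 0.1803, 0.3636]
orientation: [-1.57, -0.051, 0.051]
contact_force: [-0.5, -0.4, -3.0]
grip_width: 0.0118
```

Run:
```python
from h import *
st();trio('11',(110,260,130,330),(120,220,180,310))
cv2.imwrite('pics/z11.png',np.hstack([cv2.resize(cv2.imread('pics/side11.png')[110:210,210:290],(480,600),interpolation=2),cv2.resize(cv2.imread('pics/wrist11.png')[100:384,150:350],(310,440))[:440] if 0 else cv2.copyMakeBorder(cv2.resize(cv2.imread('pics/wrist11.png')[100:384,150:350],(310,440)),0,160,0,0,0)]))
```

```text
t 15.95 q [ 0.0338  0.4394 -0.5868  1.7807  0.2825  1.0059 -0.5968] 
pos [0.5593 0.1803 0.3636] w 0.011814394574746446 F [-0.491  -0.439  -2.9779] 
 [[ 0.9979  0.0002 -0.0652]
 [ 0.0652  0.0003  0.9979]
 [ 0.0003 -1.      0.0002]]
```

View pics/z11.png

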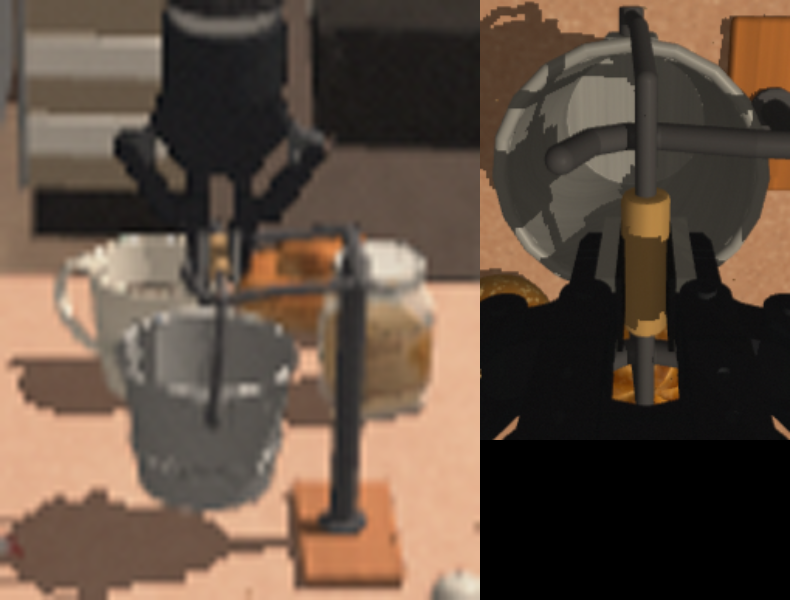

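Still fully carried by the gripper (−3 N). Lower on in 1–2 mm steps until it unloads.

Call:
{"method": "step_arm", "body": {
  "xyz": [
    [0,0.004,0],
    [0,0.007,0],
    [0,0.01,0],
    [0,0.01,0]
  ],
  "rotation": [
    [0,0,0],
    [0,0,0],
    [0,0,0],
    [0,0,0]
  ]
}}

```text
clock: 16.6
tcp_pos: [0.5594, 0.1804, 0.3615]
orientation: [-1.57, -0.052, 0.05]
contact_force: [-2.6, -1.6, 4.0]
grip_width: 0.0117
```

Call:
{"method": "step_arm", "body": {
  "xyz": [
    [0,0.004,0],
    [0,0.008,0],
    [0,0.008,0]
  ],
  "rotation": [
    [0,0,0],
    [0,0,0],
    [0,0,0]
  ]
}}

```text
clock: 16.98
tcp_pos: [0.5593, 0.1806, 0.3611]
orientation: [-1.571, -0.053, 0.049]
contact_force: [-6.7, -3.7, 16.1]
grip_width: 0.012
```

Call:
{"method": "step_arm", "body": {
  "xyz": [
    [0,-0.005,0],
    [0,-0.005,0]
  ],
  "rotation": [
    [0,0,0],
    [0,0,0]
  ]
}}

```text
clock: 17.23
tcp_pos: [0.5593, 0.1806, 0.3623]
orientation: [-1.57, -0.053, 0.049]
contact_force: [0.3, -0.2, -3.2]
grip_width: 0.0118
```

Call:
{"method": "step_arm", "body": {
  "xyz": [
    [0,0,0],
    [0,0,0],
    [0,0,0],
    [0,0,0]
  ],
  "rotation": [
    [0,0,0],
    [0,0,0],
    [0,0,0],
    [0,0,0]
  ],
  "grip": 0.5
}}

```text
clock: 17.73
tcp_pos: [0.5594, 0.1806, 0.3625]
orientation: [-1.57, -0.053, 0.049]
contact_force: [-0.0, -0.3, -0.6]
grip_width: 0.0425
```

Run:
```python
from h import *
st();trio('12',(110,260,130,330),(120,220,180,310))
cv2.imwrite('pics/z12.png',np.hstack([cv2.resize(cv2.imread('pics/side12.png')[110:210,210:290],(480,600),interpolation=2),cv2.copyMakeBorder(cv2.resize(cv2.imread('pics/wrist12.png')[100:384,150:350],(310,440)),0,160,0,0,0)]))
```

```text
t 17.725 q [ 0.0323  0.4404 -0.586   1.782   0.2851  1.0019 -0.5994] 
pos [0.5594 0.1806 0.3625] w 0.04248705819969969 F [-0.0427 -0.3098 -0.5505] 
 [[ 0.9979  0.0026 -0.065 ]
 [ 0.065   0.      0.9979]
 [ 0.0026 -1.     -0.0002]]
```

View pics/z12.png

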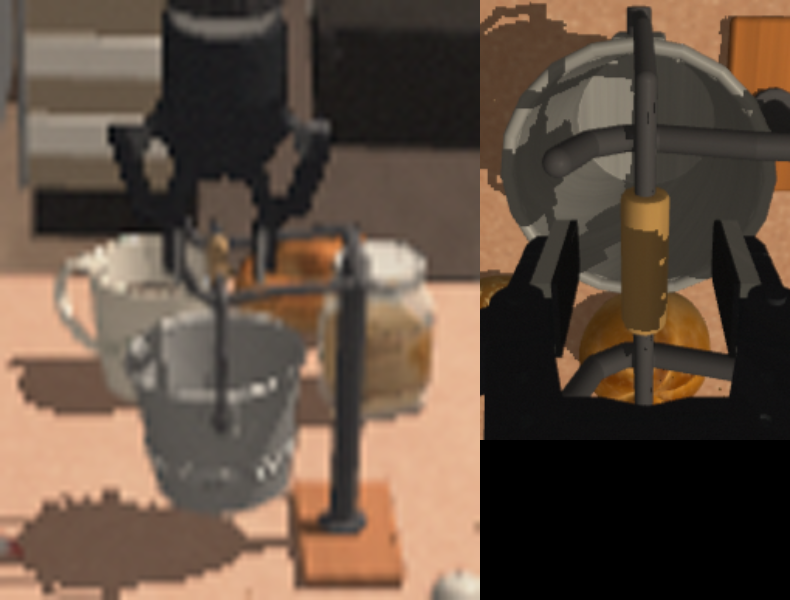

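Call:
{"method": "step_arm", "body": {
  "xyz": [
    [0,-0.03,0],
    [0,-0.08,0],
    [0,-0.16,0],
    [0,-0.28,0],
    [0,-0.4,0],
    [0,-0.5,0],
    [-0.2,-0.5,0],
    [-0.4,-0.5,0],
    [-0.4,-0.5,0],
    [-0.4,-0.5,0],
    [-0.4,-0.5,0],
    [-0.4,-0.5,0]
  ],
  "rotation": [
    [0,0,0],
    [0,0,0],
    [0,0,0],
    [0,0,0],
    [0,0,0],
    [0,0,0],
    [0,0,0],
    [0,0,0],
    [0,0,0],
    [0,0,0],
    [0,0,0],
    [0,0,0]
  ]
}}

```text
clock: 19.38
tcp_pos: [0.4401, 0.1728, 0.5121]
orientation: [-1.57, -0.052, 0.049]
contact_force: [-0.2, -0.0, 0.1]
grip_width: 0.0426
```

Run:
```python
from h import *
st();trio('13',(110,260,130,330),(120,270,180,380))
cv2.imwrite('pics/z13.png',np.hstack([cv2.resize(cv2.imread('pics/side13.png')[110:210,210:290],(400,500),interpolation=2),cv2.resize(cv2.imread('pics/top13.png')[140:240,155:235],(400,500),interpolation=2)]))
```

```text
t 19.375 q [ 0.126   0.094  -0.6678  1.8407  0.0622  1.2256 -0.4958] 
pos [0.4401 0.1728 0.5121] w 0.042634248206265234 F [-0.1707 -0.0372  0.121 ] 
 [[ 0.9979  0.0019 -0.0646]
 [ 0.0646  0.0007  0.9979]
 [ 0.002  -1.      0.0006]]
```

View pics/z13.png

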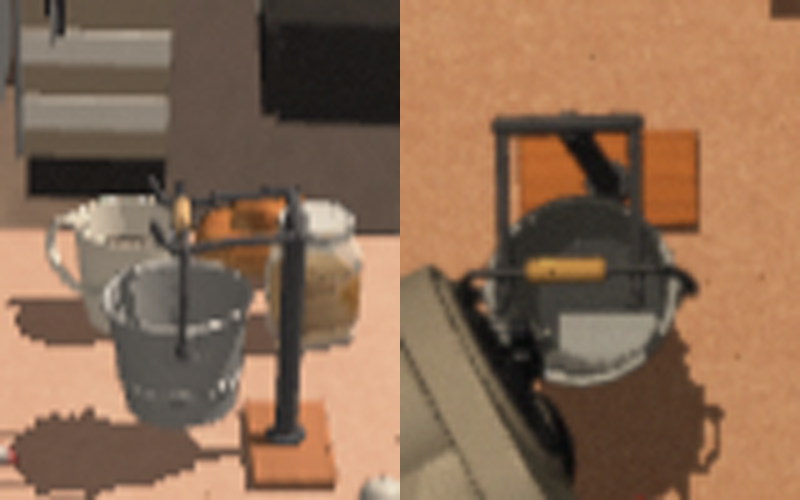

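View pics/wrist13.png

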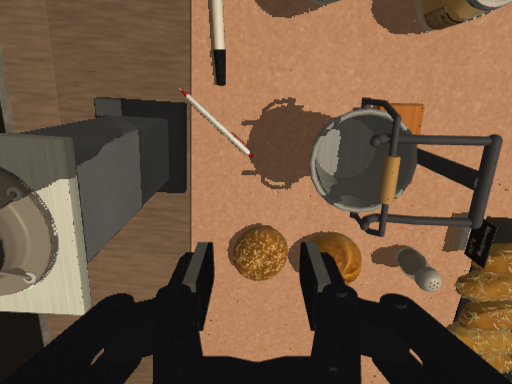

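Run:
```python
from h import *
o=r.get_obs(); t=r.grab_frame('top'); s=r.grab_frame('side')
T=lambda x,y:((x-400)/5+155-.4,y/5+140-.4); S=lambda x,y:(x/5+210-.4,y/5+110-.4)
print('grip',tri(t,T(567,270),s,S(182,212)))
H=np.array([.561,.1785,.203]);print(onz(t,T(567,270),.203)-H)
for k in range(4): s2=r.grab_frame('side')
a,b=cv2.imread('pics/side13.png')[110:210,210:290].astype(int),cv2.cvtColor(s2['pixels'],cv2.COLOR_RGB2BGR)[110:210,210:290].astype(int)
print('diff',abs(a-b).max(2).mean(),(abs(a-b).max(2)>40).sum())
o=r.get_obs(); w=wcam(o,r.grab_frame('wrist')); print('wrist grip',onz(w,(390,180),.203)-H,'tips',onz(w,(379,141),.216)-H,onz(w,(362,219),.216)-H)
```

```text
grip (array([0.5613, 0.181 , 0.2087]), np.float64(0.00029097188420491074))
[0.0009 0.0033 0.    ]
diff 1.30275 5
wrist grip [-0.0011  0.0026  0.    ] tips [-0.0226  0.0385  0.013 ] [-0.025  -0.0315  0.013 ]
```

```bash
python3 -c "
import cv2,numpy as np
a=cv2.imread('pics/wrist13.png')[85:245,300:510]
cv2.imwrite('pics/z14.png',cv2.resize(a,None,fx=3.7,fy=3.7,interpolation=2))"
```

```text
(no output)
```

View pics/z14.png

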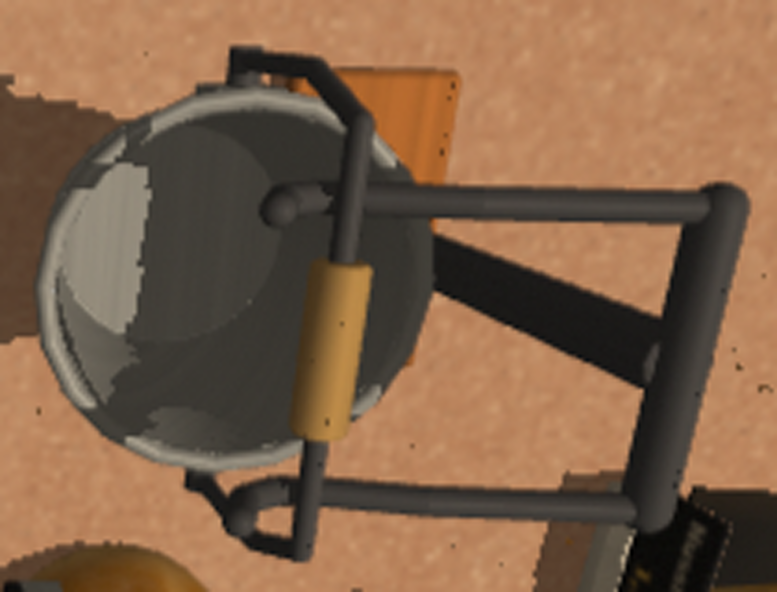

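Call:
{"method": "step_arm", "body": {
  "xyz": [
    [0,0,0],
    [0,0,0],
    [0,0,0],
    [0,0,0],
    [0,0,0],
    [0,0,0],
    [0,0,0],
    [0,0,0]
  ],
  "rotation": [
    [0,0,0],
    [0,0,0],
    [0,0,0],
    [0,0,0],
    [0,0,0],
    [0,0,0],
    [0,0,0],
    [0,0,0]
  ]
}}

```text
clock: 20.88
tcp_pos: [0.4392, 0.1728, 0.5121]
orientation: [-1.57, -0.053, 0.049]
contact_force: [-0.5, 0.2, 0.2]
grip_width: 0.0424
```

Run:
```python
from h import *
snap('side','side15.png')
a,b=[cv2.imread('pics/side%s.png'%k)[110:210,210:290].astype(int) for k in ('13','15')]
print((abs(a-b).max(2)>40).sum()); print(r.hand_in())
```

```text
5
the job is handed in; nothing more can be done
None
```

The pail is hanging on the hook stand, and I handed the job in at about 21 s of the 61 s. I swung the bail upright with the closed fingers leaning in under the grip, and the pail stayed standing. I then gripped the wooden grip, carried the pail over the rolls, lowered the bail wire onto both prongs, opened the gripper and backed the arm away.

**Last checks**
- The bail wire lies on both prongs, about 2 cm behind the tips. The wooden grip sits between them, within about 3 mm of the hanging place I worked out.
- The pail hangs clear of the worktop. Its picture hardly changed over the last 1.5 s, apart from 5 stray pixels. The gripper is open and touching nothing.

**What disagreed**
- Triangulation from the top and side cameras put the grip at 209 mm against the expected 203 mm. I took this as pixel error, because the wire visibly rests on both prongs.
- The pail may hang slightly tilted, because the hinge rubs.
- Pressing the bail onto the prongs reached about 16 N before I backed off.
- I saw no other object move in the pictures, but I did not measure them again.

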